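# Flip the dust cup and hold the loupe in focus over a ferrule

## Robot

A 6-joint arm with a two-finger parallel gripper is mounted at the origin on a cart in front of the work surface, level with it; the furniture and walls round the work are solid. World frame = base frame: x ahead of the robot, y to its left, z up, the work surface at z = 0. Lengths are in m, angles in rad, forces in N, time in s.
With the tool pointing down it reaches from about 0.2 to 0.875 m from the base axis. Payload 3.4 kg.
Tool frame: the origin (TCP) lies between the finger pads; the fingertips stand 22 mm ahead of it and the grasp point (between the pads) lies 3 mm ahead of it; z points along the fingers, y is the line along which they close (so a half turn about z gives the same grasp; the last joint's range is limited). The gripper opens to 94 mm and grips with 3 to 60 N. Pads are 16 mm wide; open, the fingers measure 119 mm over their backs; the gripper's body (75 mm by 177 mm) begins 78 mm behind the grasp point.
Start: joints at [-1.429, 0.276, 1.505, -0, 1.361, -0.121], TCP at [0.149, -0.555, 0.227] pointing down, gripper open.
Joint ranges: [-2.89, 2.89], [-0.75, 2.08], [0.22, 2.7], [-1.18, 4.32], [0.11, 2.71], [-2.7, 2.7]. Speed limits (rad/s): [2.57, 2.57, 3.14, 3.14, 3.14, 3.14].

## Interface

Orientations are given as a unit quaternion [x, y, z, w].
In Python, from plant import robot gives the robot as it stands. The module is installed in compiled form; this text tells all that it offers.
- The arm moves only by the tool drive_tool, never from a script. Its argument "targets" is a list that holds one entry, the list of rows, each a list of 6 numbers: the shift along the tool's x, y, z in mm, then the turn, a rotation vector about the tool's x, y, z in degrees. In form: [[[dx, dy, dz, ax, ay, az], ...]]. A call has exactly 8 rows; each row is the pose to reach, as a shift and turn from the pose commanded when the call began, along the tool's axes at that moment; what a row does not reach only later rows make up. A row lasts 1/8 s, in which the tool goes at most 62.5 mm and 10.7 degrees, less where a joint would pass 70% of its speed; a pose out of reach is approached as far as the arm can. A call with a gripper value outside its range is refused whole. "grip" is the finger opening in mm, from 0 to 94, set as the call begins (left out, the last holds). The fingers move at their own pace and stop on an object; the grip force is fixed at half the most. Time passes only in rows, so rows that repeat a pose let the fingers close, or fill a call up. It gives the time, the measured TCP pose, the force, the opening and the grip force at its end, in the units of the state.
- robot.sense(): the state, without advancing time (a new reading comes with each control period).
- robot.snapshot(name): name is "scene" or "side" or "wrist"; returns (picture, depth): 384x512x3 uint8, red, green, blue; 384x512 float32, m along the optical axis (not along the pixel's ray), 0 where there is no reading.
- robot.camera_info(name): a dict with "intrinsics" (3x3 intrinsics, pixels), "R" (3x3) and "t" (3): a world point X has camera coordinates R X + t; the wrist camera has in their place "mount" (4x4, takes a point from camera to tool coordinates, whose origin is the TCP and whose axes are the flange's). Camera axes: x right, y down, z forward; pixel columns grow to the right and rows downward; lengths in m; the calibration is good to about 2 mm. A picture is of the moment at which its call begins: read the wrist's pose just before it. camera_info takes no time and is no camera call.
- robot.finish_job(): hands the job in; it is judged then, once.
Trained networks look in the newest picture that a camera, given by its name, has taken for a name from the list of things; names that differ only in an ending like _2 or _b are one class to them, and where a whole thing is asked for, a point or a joint stands for the part that bears it (a point fixed in the world has none). Each returns a list of dicts, best first, with "p" (0 to 1); they miss things now and then, are a little off and sometimes report something else, mostly with a low value. They report only what shows in the picture. A call takes as long as a camera call.
- robot.spot_in(camera, name): "centre" ([row, column] in pixels, amid what is visible of it).
- robot.pinpoint(camera, name): "centre" ([row, column] in pixels: a listed point, or the origin of a listed thing).
The state is a dict: "time_s": time; "joint_pos": joint angles; "dq": joint speeds; "joint_torque": joint torques, N m; "ee_pos": TCP position; "tool_rot": TCP orientation; "ft_force": force on the tool from outside, world axes, zero at the start; "torque": the same for the moment, N m; "width": finger opening in m; "finger_force": force on a finger pad.
Only numpy, scipy, OpenCV 4.12 (cv2) and the standard library are available. Lean on these libraries where they do the work, as an engineer would, in place of code of your own. Each camera call takes 0.05 s, during which the arm holds its last target. There are 200 camera calls.

## Task

Flip the orange hinged dust cup of the inspection stage right over until it rests mouth-up, so that the small grey ferrule under it lies open on its nest. Then pick up the loupe by its handle and hold it still and level in the air, lens centred over the ferrule, with the middle of the lens at the height of the red pointer on the stage's post; finish while holding it there. The ferrule and the pointer must stay where they are, and leave the other things on the bench alone.

Things in the scene. Friction and masses are not known exactly. Their poses are not given: they have to be found in the camera images.
- inspection_stage: Fixed inspection stage, 8 mm thick aluminium base plate 250 (x) by 170 (y) mm. Origin: at bench height under the centre of the round dark pedestal (70 mm diameter, top 42 mm above the bench); the plate reaches from x -85 to +165 and y -117 to +53 mm. x, the way the cup flips, points to the robot's left (1.1 to 1.5 rad from the world's x), z up. The pointer's post stands at x 0, y -105 mm, 10 mm thick, top 172 mm above the bench.
- dust_cup (a joint): Hinge of the orange dust cup (66 mm across the mouth, 30 mm high), in rad: 0 = closed, mouth-down over the ferrule; 3.14 = flipped right over to its stop, mouth-up on the rubber pad beyond the hinge. The hinge axis is the stage's y axis; the knob side of the cup rises and swings over towards the stage's +x, to the robot's left. The hinge is light (friction 0.02 N m); let go at a slant, the 70 g cup sinks by itself to the stop on the side it leans to.
- cup_hinge (a point): Point on the hinge axis of the dust cup, 38 mm in +x of the stage's origin, 43 mm above the bench.
- cup_knob (a point): Centre of the black round knob on the dust cup's stem, on its right side (stage's -x) when closed: disc of 20 mm diameter, 14 mm thick along the hinge axis, so it can be pinched across its two flat faces, along the hinge axis, and turns between the pads. It lies 103 mm from the hinge axis and its edge 22 mm clear of the cup's wall, joined to it by a stem 6 mm thick; 45 mm above the bench when closed, 41 mm when flipped. Nothing stands within 40 mm of either face.
- ferrule: The part to be inspected: loose small grey ferrule, a cylinder of 14 mm diameter and 24 mm length, lying along the stage's y between two low brass rails on the pedestal, up to 8 mm off the pedestal's centre. Origin: centre of its underside, 42 mm above the bench; top 56 mm above the bench.
- focus_pointer (a joint): Slide of the red pointer on its post, in m, 0 to 0.045 upwards; at 0 the pointer is 112 mm above the bench. It was set before; it must not be moved.
- focal_mark (a point): Tip of the red pointer (a bar 3 mm thick, 6 mm wide, that points from the post towards the pedestal); its height is the height for the lens centre. It is 69 mm to the stage's -y side of the pedestal's centre.
- loupe: The loupe: round lens in a dark ring of 72 mm outer diameter and 16 mm height, with a straight black handle of square section 16 x 16 mm. It starts lying flat on the bench. Origin: centre of the lens, 8 mm above its underside. z is the lens axis (up as it lies); the handle runs along its -x, from x -44 to -144 mm. 90 g; its centre of mass is at about x -60 mm.
- loupe_grip (a point): Point on the middle of the handle's axis, 88 mm from the lens centre; a good place to grip, across the 16 mm width (the loupe's y).
- caliper: Bystander: digital caliper, 66 x 200 x 13 mm, lying on the bench.
- epoxy_b: Bystander: white tube with dark cap, 96 x 34 x 25 mm.
- iron_head_1: Bystander: forged iron club head, 77 x 119 x 16 mm.
- grease_jar: Bystander: grey grease jar, 53 mm diameter, 47 mm high.

How it is judged:
By the outcome, as a careful person would: the job done as asked, in the order asked, and still so for the second after the job is handed in, while the arm keeps its last pose, push and grip.
It also fails if it takes over 61 s, if anything falls off the work surface, if the arm or the gripper's body presses on something with over 40 N, if the wrist force passes 120 N, or if a joint passes its speed limit or range.

## Working session

There is one attempt and no reset: what is moved stays moved. The work goes in short steps, Python scripts to look and compute and a tool call to move; the robot and the scene stay as the last step left them, time stands still between calls to the robot, and variables do not carry over. Pictures are saved under pics/ and viewed, at most 10 in all, crops included, and the job is handed in when it is done.

Besides the shell and the picture viewer there is one more tool, called after "Request:" as name(argument=value, ...) on one line, values as JSON. drive_tool: Moves the arm, as the interface text tells. Its arguments: {"type":"object","properties":{"targets":{"type":"array","items":{"type":"array","items":{"type":"array","items":{"type":"number"}}}},"grip":{"type":"number"}},"required":["targets"]}

```bash
mkdir -p pics; cat > h.py <<'E'
import numpy as np,cv2
from plant import robot
from scipy.spatial.transform import Rotation as Rn
np.set_printoptions(precision=4,suppress=True)
def snap(c,fn=None):
    s=robot.sense(); p,d=robot.snapshot(c)
    if fn: cv2.imwrite('pics/'+fn,p[:,:,::-1])
    return s,p,d
def cam(c,s):
    i=robot.camera_info(c);K=np.array(i['intrinsics'])
    if c=='wrist':
        M=np.array(i['mount']);T=np.eye(4);T[:3,:3]=Rn.from_quat(s['tool_rot']).as_matrix();T[:3,3]=s['ee_pos'];W=T@M
    else:
        W=np.eye(4);W[:3,:3]=np.array(i['R']).T;W[:3,3]=-W[:3,:3]@np.array(i['t'])
    return K,W
def ray(c,s,rc):
    K,W=cam(c,s);v=np.linalg.solve(K,[rc[1],rc[0],1]);return W[:3,3],W[:3,:3]@v
def atz(c,s,rc,z):
    o,v=ray(c,s,rc);return o+v*(z-o[2])/v[2]
def dep(c,s,rc,d):
    o,v=ray(c,s,rc);r,cc=int(round(rc[0])),int(round(rc[1]));return o+v*d[r,cc]
E
python3 - <<'E'
from h import *
ims=[]
for c in('scene','side'):
    s,p,d=snap(c,c+'0.png');ims.append(p)
    K,W=cam(c,s);print(c,W[:3,3])
    for n,z in(('inspection_stage',0),('cup_hinge',.043),('cup_knob',.045),('focal_mark',.13),('loupe',.008),('loupe_grip',.008)):
        for r in robot.pinpoint(c,n)[:2]:
            print(n,round(r['p'],2),np.round(r['centre'],1),atz(c,s,r['centre'],z),dep(c,s,np.clip(r['centre'],0,[383,511]),d))
s=robot.sense();print(s)
cv2.imwrite('pics/both.png',np.vstack(ims)[:,:,::-1][::1])
E
```

```text
scene [-0.7736  0.8167  1.4174]
inspection_stage 0.62 [211.  239.4] [0.5288 0.1912 0.    ] [0.4823 0.2135 0.0506]
cup_hinge 0.91 [207.7 227.2] [0.5311 0.2469 0.043 ] [0.5604 0.2341 0.0121]
cup_knob 0.78 [203.1 253.9] [0.5017 0.1347 0.045 ] [0.5435 0.1124 0.    ]
focal_mark 0.4 [181.5 237.8] [0.571  0.1751 0.13  ] [0.7018 0.1127 0.0048]
loupe 0.56 [236.3 170.6] [0.5203 0.5081 0.008 ] [ 0.5289  0.506  -0.0013]
loupe 0.47 [192.7 312.2] [ 0.4742 -0.1476  0.008 ] [ 0.4635 -0.1393  0.0201]
loupe_grip 0.51 [190.  327.1] [ 0.4582 -0.2173  0.008 ] [0.1858 0.0113 0.3197]
side [-0.2331 -1.1547  0.6975]
inspection_stage 0.82 [204.7 241.8] [ 0.5098  0.2128 -0.    ] [0.492  0.1801 0.0167]
cup_hinge 0.64 [192.1 243.6] [0.5277 0.2329 0.043 ] [0.4981 0.1788 0.0685]
cup_knob 0.46 [200.4 245.7] [0.4937 0.1531 0.045 ] [ 0.1082 -0.5406  0.3911]
loupe 0.42 [243. 289.] [ 0.4959 -0.1401  0.008 ] [ 0.1402 -0.6352  0.3445]
loupe_grip 0.44 [258.7 294.6] [ 0.4565 -0.2296  0.008 ] [ 0.153  -0.6367  0.3114]
loupe_grip 0.4 [242.4 286.8] [ 0.4917 -0.1335  0.008 ] [ 0.1383 -0.6313  0.3441]
{'time_s': 0.7, 'joint_pos': array([-1.429 ,  0.2759,  1.5049, -0.    ,  1.3607, -0.121 ]), 'dq': array([ 0.0004,  0.001 ,  0.0004,  0.0006,  0.0015, -0.0003]), 'joint_torque': array([ -0.0008, -40.4327, -23.7458,   0.0698,   0.0247,  -0.    ]), 'ee_pos': array([ 0.1494, -0.5553,  0.2275]), 'tool_rot': array([ 0.9914,  0.131 , -0.    ,  0.0001]), 'ft_force': array([-0.7115, -0.2423, -0.5603]), 'torque': array([0.0098, 0.0496, 0.0377]), 'finger_force': 0.0, 'width': 0.09369962099313223}
```

View pics/scene0.png

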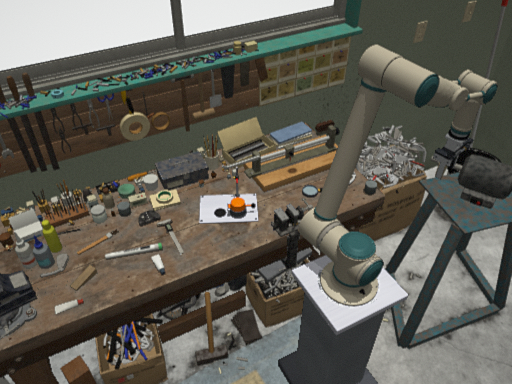

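View pics/side0.png

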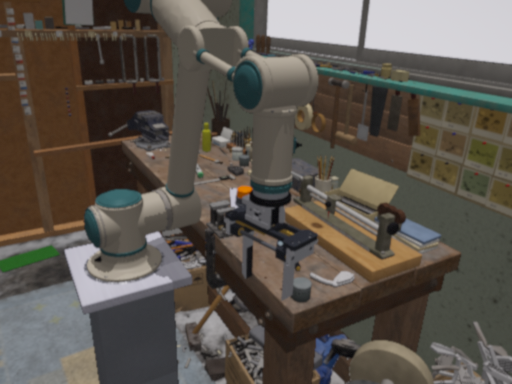

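The scene view shows the stage with its orange cup at about (205,238) and the knob near (204,254). The loupe ring is at about (191,310), with its handle hidden by the arm. In the side view the gripper hides most things. I'll go above the stage and look with the wrist camera.

```bash
cat >> h.py <<'E'
def plan(pos,yaw):
    "shift/turn from the present pose to tool-down pose with tool x at world yaw"
    s=robot.sense();R0=Rn.from_quat(s['tool_rot'])
    R1=Rn.from_euler('z',yaw)*Rn.from_euler('x',np.pi)
    print('plan',np.round(R0.inv().apply(np.array(pos)-s['ee_pos'])*1000,1),np.round((R0.inv()*R1).as_rotvec(degrees=True),1))
E
python3 - <<'E'
from h import *
print(robot.camera_info('wrist'))
plan([.44,.17,.38],1.32)
plan([.3,-.2,.38],.8)
E
```

```text
{'intrinsics': array([[308.3248,   0.    , 252.9284],
       [  0.    , 308.3248, 189.496 ],
       [  0.    ,   0.    ,   1.    ]]), 'mount': array([[-0.0004, -0.9652, -0.2614,  0.0763],
       [ 1.    , -0.0006,  0.0006, -0.001 ],
       [-0.0007, -0.2614,  0.9652, -0.1573],
       [ 0.    ,  0.    ,  0.    ,  1.    ]])}
plan [ 469.1 -624.9 -152.6] [  0.    0.  -60.6]
plan [ 237.8 -303.9 -152.5] [  0.    0.  -30.8]
```

Request:
drive_tool(targets=[[[60, -75, -60, 0, 0, -10], [118, -152, -110, 0, 0, -20], [178, -228, -150, 0, 0, -30], [238, -304, -150, 0, 0, -31], [290, -360, -150, 0, 0, -31], [300, -380, -150, 0, 0, -31], [300, -380, -150, 0, 0, -31], [300, -380, -150, 0, 0, -31]]])

```text
time_s: 1.7
ee_pos: [0.3355, -0.1207, 0.376]
tool_rot: [0.92, 0.391, 0.001, 0.001]
ft_force: [1.1, -0.5, 0.1]
width: 0.0942
finger_force: 0.0
```

```bash
python3 - <<'E'
from h import *
s,p,d=snap('wrist','w1.png')
print(s['time_s'],s['ee_pos'])
for n,z in(('loupe',.008),('loupe_grip',.008),('cup_knob',.045)):
    for r in robot.pinpoint('wrist',n)[:2]:
        print(n,round(r['p'],2),np.round(r['centre'],1),atz('wrist',s,r['centre'],z))
plan([.48,.15,.38],1.32)
E
```

```text
1.7 [ 0.3355 -0.1207  0.376 ]
loupe 0.79 [ 98.1 328.6] [ 0.4867 -0.1427  0.008 ]
loupe_grip 0.77 [144.9 347.2] [ 0.46   -0.2229  0.008 ]
plan [296.2 -83.   -4.6] [  0.1   0.1 -29.3]
```

View pics/w1.png

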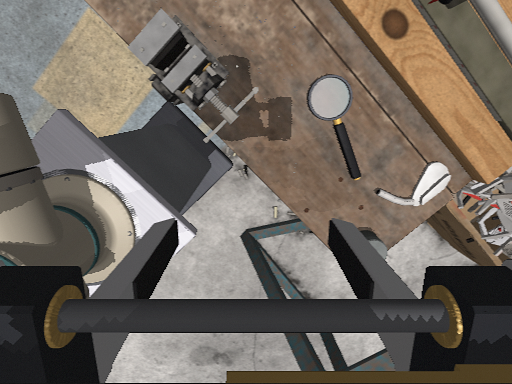

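The wrist view shows the loupe ring at (97,329) and its handle running down to (178,357), which matches the networks. A vise sits at the bench edge around (190,80), and the iron head is at (190,420). Next, the stage.

Request:
drive_tool(targets=[[[60, -15, 0, 0, 0, -10], [120, -34, 0, 0, 0, -20], [180, -50, 0, 0, 0, -29], [240, -67, 0, 0, 0, -29], [296, -83, 0, 0, 0, -29], [296, -83, 0, 0, 0, -29], [296, -83, 0, 0, 0, -29], [296, -83, 0, 0, 0, -29]]])

```text
time_s: 2.9
ee_pos: [0.4806, 0.146, 0.3754]
tool_rot: [0.794, 0.608, -0.0, 0.0]
ft_force: [-0.9, -0.6, 0.1]
width: 0.094
finger_force: 0.0
```

```bash
python3 - <<'E'
from h import *
s,p,d=snap('wrist','w2.png')
print(s['time_s'],s['ee_pos'])
for n,z in(('inspection_stage',0),('cup_hinge',.043),('cup_knob',.045),('focal_mark',.13)):
    for r in robot.pinpoint('wrist',n)[:2]:
        print(n,round(r['p'],2),np.round(r['centre'],1),atz('wrist',s,r['centre'],z),dep('wrist',s,r['centre'],d))
s,p,d=snap('scene')
for n,z in(('loupe',.008),('loupe_grip',.008),('cup_knob',.045)):
    for r in robot.pinpoint('scene',n)[:1]:
        print(n,round(r['p'],2),np.round(r['centre'],1),atz('scene',s,r['centre'],z))
E
```

```text
2.9 [0.4806 0.146  0.3754]
inspection_stage 0.87 [110.6 263.4] [0.5157 0.2079 0.    ] [0.5137 0.2096 0.0715]
cup_hinge 0.84 [ 85.7 268.9] [0.5317 0.242  0.043 ] [0.5313 0.2417 0.0483]
cup_knob 0.75 [151.9 259.2] [0.4919 0.1493 0.045 ] [0.4921 0.1505 0.0534]
cup_knob 0.56 [120.3 316.6] [0.5901 0.1734 0.045 ] [0.5966 0.17   0.0097]
focal_mark 0.58 [122.7 317.3] [0.5747 0.1785 0.13  ] [0.5971 0.1658 0.0084]
loupe 0.72 [191.5 366.9] [ 0.3662 -0.3709  0.008 ]
loupe_grip 0.38 [191.3 328.3] [ 0.4483 -0.2171  0.008 ]
cup_knob 0.8 [199.2 253.1] [0.5249 0.1263 0.045 ]
```

View pics/w2.png

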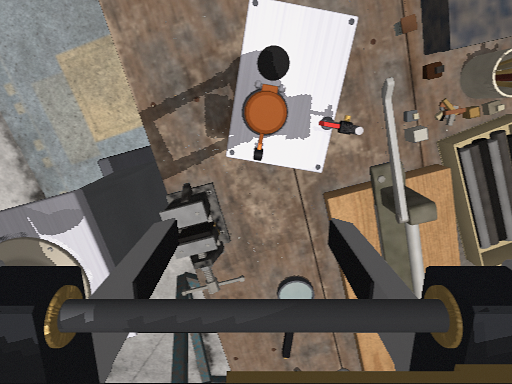

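The plate fills x 228–357 and y 0–172 in this view. The knob is at (154,259), the cup at (110,264), the pointer tip at (123,320), and the vise tops at (205,225). I'll fit the plate for the stage pose and check the vise height.

```bash
python3 - <<'E'
from h import *
s,p,d=snap('wrist')
K,W=cam('wrist',s)
u,v=np.meshgrid(range(512),range(384));P=(np.stack([u-K[0,2],v-K[1,2],0*u+K[0,0]],-1)/K[0,0]*d[...,None])@W[:3,:3].T+W[:3,3]
m=((p.min(2)>150)&(abs(P[...,2]-.008)<.008)&(u>215)&(u<365)&(v<178)).astype(np.uint8)
c=max(cv2.findContours(m,0,1)[0],key=cv2.contourArea)[:,0]
w=np.array([P[y,x,:2] for x,y in c],np.float32)
r=cv2.minAreaRect(w);print(r);b=cv2.boxPoints(r);print(b)
for a,q in((r[2],0),):
    for th in (np.radians(a),np.radians(a)+np.pi/2):
        if 1<th<1.6:
            R=np.array([[np.cos(th),-np.sin(th)],[np.sin(th),np.cos(th)]]);print(th,'origin',np.array(r[0])-R@[.04,-.032],'hinge',np.array(r[0])-R@[.002,-.032],'knob',np.array(r[0])-R@[.105,-.032])
mo=(p[...,0]>180)&(p[...,1]<120)&(p[...,2]<40)
k=m*0;print('orange top',np.median(P[100:130,250:280].reshape(-1,3),0))
red=(p[...,0]>130)&(p[...,1]<60)&(p[...,2]<70)&(u>300)&(u<370)&(v>105)&(v<140)
rp=P[red];print('red',len(rp),np.percentile(rp,[10,50,90],0))
for c0,c1,r0,r1 in((155,245,180,260),(325,368,110,140)):
    q=P[r0:r1,c0:c1].reshape(-1,3);q=q[q[:,2]>.02];print('tall',q.min(0),q.max(0))
E
```

```text
((0.5824419856071472, 0.2703939974308014), (0.15768645703792572, 0.17138712108135223), 65.0108413696289)
[[0.4715 0.2351]
 [0.6268 0.1627]
 [0.6934 0.3057]
 [0.5381 0.3781]]
1.1346532313917643 origin [0.5365 0.2477] hinge [0.5526 0.2821] knob [0.5091 0.1887]
orange top [0.5136 0.2064 0.073 ]
red 31 [[0.5813 0.1657 0.1148]
 [0.5886 0.1737 0.1157]
 [0.6032 0.1767 0.1171]]
tall [ 0.3197 -0.01    0.0202] [0.5003 0.2227 0.5327]
tall [0.5003 0.1523 0.0212] [0.6201 0.2227 0.5327]
```

```bash
python3 - <<'E'
from h import *
plan([.492,.150,.15],1.15)
s,p,d=snap('wrist')
for rc in((205,190),(225,195),(245,200),(205,215),(285,215),(280,300)): print(rc,dep('wrist',s,rc,d))
E
```

```text
plan [  4.6  10.3 225.4] [0.  0.  9.2]
(205, 190) [0.3698 0.1058 0.0832]
(225, 195) [0.3643 0.0694 0.0737]
(245, 200) [0.3658 0.04   0.0878]
(205, 215) [0.3919 0.0757 0.0118]
(285, 215) [ 0.3617 -0.0464  0.0667]
(280, 300) [ 0.5047 -0.111   0.0097]
```

Request:
drive_tool(targets=[[[5, 10, 50, 0, 0, 9], [5, 10, 110, 0, 0, 9], [5, 10, 170, 0, 0, 9], [5, 10, 210, 0, 0, 9], [5, 10, 225, 0, 0, 9], [5, 10, 225, 0, 0, 9], [5, 10, 225, 0, 0, 9], [5, 10, 225, 0, 0, 9]]], grip=60)

```text
time_s: 4.45
ee_pos: [0.493, 0.1507, 0.152]
tool_rot: [0.838, 0.545, 0.002, 0.001]
ft_force: [-0.1, 0.3, 0.6]
width: 0.06
finger_force: 0.0
```

```bash
python3 - <<'E'
from h import *
s,p,d=snap('wrist','w3.png')
print(s['time_s'],s['ee_pos'],s['ft_force'])
for n,z in(('cup_hinge',.043),('cup_knob',.045),('focal_mark',.115)):
    for r in robot.pinpoint('wrist',n)[:2]:
        print(n,round(r['p'],2),np.round(r['centre'],1),atz('wrist',s,r['centre'],z),dep('wrist',s,r['centre'],d))
        if n=='cup_knob':plan([*atz('wrist',s,r['centre'],z)[:2],.048],1.15)
E
```

```text
4.45 [0.493  0.1507 0.152 ] [-0.0898  0.3314  0.6465]
cup_hinge 0.98 [ 80.1 249.5] [0.5301 0.2408 0.043 ] [0.5299 0.2403 0.0499]
cup_knob 0.9 [203.  248.7] [0.4867 0.1457 0.045 ] [0.4881 0.1486 0.0552]
plan [ -6.8  -3.3 103.2] [ 0.1 -0.1  0.2]
focal_mark 0.77 [136.9 361.6] [0.5786 0.1765 0.115 ] [0.5783 0.1767 0.1158]
```

View pics/w3.png

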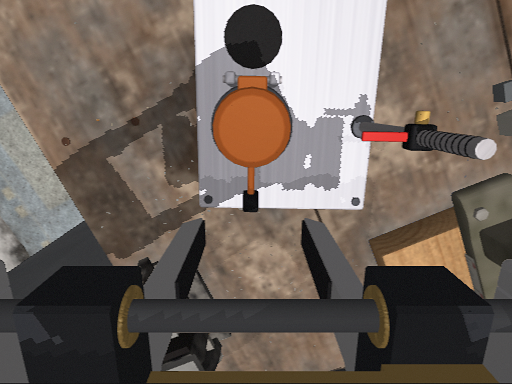

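The knob is edge-on at (202,250), lined up with the tool. The pointer tip is at (137,362). Descend, pinch.

Request:
drive_tool(targets=[[[-6, -3, 30, 0, 0, 0], [-6, -3, 60, 0, 0, 0], [-6, -3, 90, 0, 0, 0], [-6, -3, 103, 0, 0, 0], [-6, -3, 103, 0, 0, 0], [-6, -3, 103, 0, 0, 0], [-6, -3, 103, 0, 0, 0], [-6, -3, 103, 0, 0, 0]]])

```text
time_s: 5.65
ee_pos: [0.4871, 0.1463, 0.048]
tool_rot: [0.838, 0.545, 0.001, 0.0]
ft_force: [-0.1, -0.7, -0.1]
width: 0.0602
finger_force: 0.0
```

Request:
drive_tool(targets=[[[0, 0, 0, 0, 0, 0], [0, 0, 0, 0, 0, 0], [0, 0, 0, 0, 0, 0], [0, 0, 0, 0, 0, 0], [0, 0, 0, 0, 0, 0], [0, 0, 0, 0, 0, 0], [0, 0, 0, 0, 0, 0], [0, 0, 0, 0, 0, 0]]], grip=0)

```text
time_s: 6.65
ee_pos: [0.4883, 0.1455, 0.0476]
tool_rot: [0.838, 0.545, 0.001, 0.001]
ft_force: [3.0, -4.0, -0.9]
width: 0.0142
finger_force: 30.0
```

Request:
drive_tool(targets=[[[2.4, 0, -20, 0, 0, 0], [8.6, 0, -39, 0, 0, 0], [18.5, 0, -57, 0, 0, 0], [31.6, 0, -72, 0, 0, 0], [47.4, 0, -85, 0, 0, 0], [65.4, 0, -94, 0, 0, 0], [85, 0, -99.5, 0, 0, 0], [105, 0, -101, 0, 0, 0]]])

```text
time_s: 7.65
ee_pos: [0.5321, 0.2406, 0.1493]
tool_rot: [0.838, 0.545, 0.001, 0.003]
ft_force: [7.1, -6.1, -1.7]
width: 0.014
finger_force: 30.0
```

Request:
drive_tool(targets=[[[20, 0, 2.4, 0, 0, 0], [39, 0, 8.6, 0, 0, 0], [57, 0, 18.5, 0, 0, 0], [72, 0, 31.6, 0, 0, 0], [85, 0, 47.4, 0, 0, 0], [94, 0, 65.4, 0, 0, 0], [99.5, 0, 85, 0, 0, 0], [101, 0, 103, 0, 0, 0]]])

```text
time_s: 8.65
ee_pos: [0.5773, 0.3376, 0.0476]
tool_rot: [0.838, 0.545, 0.008, 0.001]
ft_force: [9.2, 2.4, 3.6]
width: 0.0137
finger_force: 30.0
```

Request:
drive_tool(targets=[[[0, 0, 1.5, 0, 0, 0], [0, 0, 1.5, 0, 0, 0], [0, 0, 1.5, 0, 0, 0], [0, 0, 1.5, 0, 0, 0], [0, 0, 1.5, 0, 0, 0], [0, 0, 1.5, 0, 0, 0], [0, 0, 1.5, 0, 0, 0], [0, 0, 1.5, 0, 0, 0]]], grip=50)

```text
time_s: 9.65
ee_pos: [0.5702, 0.3345, 0.0438]
tool_rot: [0.838, 0.545, -0.0, 0.0]
ft_force: [0.3, -0.7, -0.6]
width: 0.0498
finger_force: 0.0
```

Request:
drive_tool(targets=[[[0, 0, -30, 0, 0, 0], [0, 0, -75, 0, 0, 0], [0, 0, -130, 0, 0, 0], [-50, 0, -180, 0, 0, 0], [-100, 0, -220, 0, 0, 0], [-150, 0, -230, 0, 0, 0], [-150, 0, -230, 0, 0, 0], [-150, 0, -230, 0, 0, 0]]])

```text
time_s: 10.65
ee_pos: [0.5095, 0.1977, 0.2737]
tool_rot: [0.839, 0.545, 0.0, -0.0]
ft_force: [-0.3, 0.4, -0.4]
width: 0.0501
finger_force: 0.0
```

```bash
python3 - <<'E'
from h import *
s,p,d=snap('wrist','w4.png')
print(s['time_s'],s['ee_pos'],s['tool_rot'])
for n,z in(('cup_hinge',.043),('cup_knob',.041),('ferrule',.042),('focal_mark',.114),('inspection_stage',0),('loupe',.008),('loupe_grip',.008)):
    for r in robot.pinpoint('wrist',n)[:1]:
        print(n,round(r['p'],2),np.round(r['centre'],1),atz('wrist',s,r['centre'],z),dep('wrist',s,r['centre'],d))
for r in robot.spot_in('wrist','ferrule')[:1]: print(r,atz('wrist',s,r['centre'],.053))
E
```

```text
10.65 [0.5095 0.1977 0.2737] [ 0.8385  0.5448  0.0004 -0.0002]
cup_hinge 0.68 [127.  254.6] [0.5324 0.2443 0.043 ] [0.5324 0.2443 0.043 ]
cup_knob 0.84 [ 41.8 256.5] [0.5737 0.3321 0.041 ] [0.573  0.3307 0.0495]
ferrule 0.73 [162.2 247.9] [0.5067 0.2074 0.042 ] [0.5078 0.2095 0.0554]
focal_mark 0.65 [173.  321.1] [0.5784 0.1769 0.114 ] [0.5911 0.1465 0.0084]
inspection_stage 0.97 [154.6 253.2] [0.5143 0.2077 0.    ] [0.5169 0.2139 0.0441]
loupe 0.79 [352.7 322. ] [ 0.4847 -0.1396  0.008 ] [ 0.485  -0.1373  0.0104]
{'centre': [160.8, 245.8], 'p': 0.47} [0.506  0.2118 0.053 ]
```

View pics/w4.png

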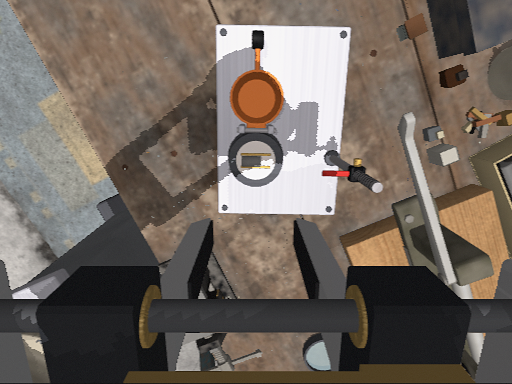

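The cup is flipped (mouth-up at (97,257), knob at (40,257)), and the ferrule is exposed near (161,250) between the brass rails. I'll measure the ferrule and pointer from depth, then plan the loupe approach.

```bash
python3 - <<'E'
from h import *
rs=[]
for c in('wrist',):
    s,p,d=snap(c);K,W=cam(c,s)
    u,v=np.meshgrid(range(512),range(384));P=(np.stack([u-K[0,2],v-K[1,2],0*u+K[0,0]],-1)/K[0,0]*d[...,None])@W[:3,:3].T+W[:3,3]
    q=P[(P[...,2]>.0505)&(P[...,2]<.06)&(np.hypot(P[...,0]-.51,P[...,1]-.205)<.024)]
    q2=(q[:,:2]-[.5155,.2075])@np.array([[np.cos(1.15),-np.sin(1.15)],[np.sin(1.15),np.cos(1.15)]])
    print('fer n',len(q),'mean',q.mean(0),'stage min/max',q2.min(0),q2.max(0), 'zmax',q[:,2].max())
    red=(p[...,0]>130)&(p[...,1]<60)&(p[...,2]<70)&(np.hypot(P[...,0]-.585,P[...,1]-.174)<.03)
    rp=P[red];print('red',len(rp),np.percentile(rp,[5,50,95],0))
    ped=P[(abs(P[...,2]-.042)<.005)&(np.hypot(P[...,0]-.5155,P[...,1]-.2075)<.03)];print('pedz',np.median(ped[:,2]))
a=np.arctan2(.080,.0267)
plan([.44,-.22,.30],1.248)
plan([.47,-.205,.25],1.248)
plan([.47,-.205,.25],1.248-np.pi)
print(s['joint_pos'])
E
```

```text
fer n 210 mean [0.5109 0.2093 0.0543] stage min/max [-0.0072 -0.0068] [0.0057 0.0168] zmax 0.057385449442595216
red 72 [[0.5827 0.1645 0.1146]
 [0.5896 0.1724 0.1162]
 [0.6034 0.177  0.1177]]
pedz 0.0422543792106119
plan [-410.   105.9  -26.4] [-0.   0.  -5.4]
plan [-384.1  127.3   23.5] [-0.   0.  -5.4]
plan [-384.1  127.3   23.5] [  0.    0.  174.6]
[ 0.2431  0.2106  1.4815 -0.0001  1.4503  0.6604]
```

Request:
drive_tool(targets=[[[-45, 14, 0, 0, 0, -5], [-105, 32, 0, 0, 0, -5], [-165, 50, 0, 0, 0, -5], [-224, 68, 20, 0, 0, -5], [-283, 86, 40, 0, 0, -5], [-342, 105, 60, 0, 0, -5], [-402, 124, 70, 0, 0, -5], [-402, 124, 70, 0, 0, -5]]])

```text
time_s: 12.15
ee_pos: [0.4587, -0.2237, 0.2028]
tool_rot: [0.815, 0.579, -0.001, -0.0]
ft_force: [0.6, 0.7, 0.5]
width: 0.0498
finger_force: 0.0
```

Request:
drive_tool(targets=[[[0, 0, 0, 0, 0, 0], [0, 0, 0, 0, 0, 0], [0, 0, 0, 0, 0, 0], [0, 0, 0, 0, 0, 0], [0, 0, 0, 0, 0, 0], [0, 0, 0, 0, 0, 0], [0, 0, 0, 0, 0, 0], [0, 0, 0, 0, 0, 0]]])

```text
time_s: 13.15
ee_pos: [0.4595, -0.2204, 0.2038]
tool_rot: [0.814, 0.581, -0.0, 0.0]
ft_force: [0.8, 0.9, 0.1]
width: 0.0499
finger_force: 0.0
```

```bash
python3 - <<'E'
from h import *
s,p,d=snap('wrist','w5.png')
print(s['time_s'],s['ee_pos'],s['tool_rot'])
o={}
for n,z in(('loupe',.008),('loupe_grip',.008)):
    for r in robot.pinpoint('wrist',n)[:1]:
        o[n]=atz('wrist',s,r['centre'],z);print(n,round(r['p'],2),np.round(r['centre'],1),o[n])
if len(o)==2:
    e=o['loupe']-o['loupe_grip'];yaw=np.arctan2(e[1],e[0]);g=o['loupe']-.084*np.array([np.cos(yaw),np.sin(yaw),0])
    print(np.linalg.norm(e),yaw,g);plan([g[0],g[1],.0245],yaw)
E
```

```text
13.15 [ 0.4595 -0.2204  0.2038] [ 0.8139  0.581  -0.0001  0.    ]
loupe 0.75 [ 99.3 252.3] [ 0.486  -0.1409  0.008 ]
loupe_grip 0.6 [176.8 249.2] [ 0.4541 -0.2222  0.008 ]
0.08738493785993842 1.1974025777950907 [ 0.4553 -0.2191  0.008 ]
plan [ -0.1  -4.4 179.3] [0.  0.  2.4]
```

View pics/w5.png

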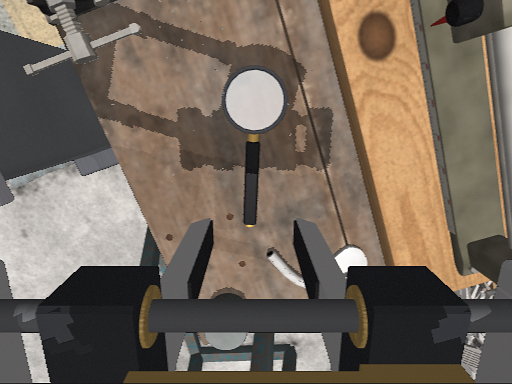

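The handle runs from (140,254) to (226,250) and the lens is at (99,255), agreeing with the measurement. Descend.

Request:
drive_tool(targets=[[[0, -4, 40, 0, 0, 2.4], [0, -4, 90, 0, 0, 2.4], [0, -4, 130, 0, 0, 2.4], [0, -4, 160, 0, 0, 2.4], [0, -4, 174, 0, 0, 2.4], [0, -4, 179, 0, 0, 2.4], [0, -4, 179, 0, 0, 2.4], [0, -4, 179, 0, 0, 2.4]]])

```text
time_s: 14.3
ee_pos: [0.4565, -0.2196, 0.0259]
tool_rot: [0.826, 0.564, 0.0, 0.001]
ft_force: [-0.4, 0.2, 0.3]
width: 0.0501
finger_force: 0.0
```

Request:
drive_tool(targets=[[[0, 0, 0, 0, 0, 0], [0, 0, 0, 0, 0, 0], [0, 0, 0, 0, 0, 0], [0, 0, 0, 0, 0, 0], [0, 0, 0, 0, 0, 0], [0, 0, 0, 0, 0, 0], [0, 0, 0, 0, 0, 0], [0, 0, 0, 0, 0, 0]]], grip=0)

```text
time_s: 15.3
ee_pos: [0.456, -0.2192, 0.0249]
tool_rot: [0.826, 0.564, 0.0, 0.0]
ft_force: [0.7, 0.5, 2.0]
width: 0.0157
finger_force: 30.0
```

Request:
drive_tool(targets=[[[0, 0, -5, 0, 0, 0], [0, 0, -15, 0, 0, 0], [0, 0, -40, 0, 0, 0], [0, 0, -80, 0, 0, 0], [0, 0, -130, 0, 0, 0], [0, 0, -160, 0, 0, 0], [0, 0, -180, 0, 0, 0], [0, 0, -180, 0, 0, 0]]])

```text
time_s: 16.3
ee_pos: [0.4564, -0.2195, 0.2068]
tool_rot: [0.826, 0.564, 0.001, 0.002]
ft_force: [-0.2, 0.2, -0.5]
width: 0.0155
finger_force: 30.0
```

```bash
python3 - <<'E'
from h import *
s,p,d=snap('wrist','w6.png')
K,W=cam('wrist',s);M=np.array(robot.camera_info('wrist')['mount'])
print(s['time_s'],s['ee_pos'],s['tool_rot'],s['width'],s['finger_force'])
for n in('loupe','loupe_grip'):
    for r in robot.pinpoint('wrist',n)[:1]:
        w=atz('wrist',s,r['centre'],s['ee_pos'][2]-.0165)
        print(n,round(r['p'],2),np.round(r['centre'],1),w,'tool',Rn.from_quat(s['tool_rot']).inv().apply(w-s['ee_pos']))
u,v=np.meshgrid(range(512),range(384));C=(np.stack([u-K[0,2],v-K[1,2],0*u+K[0,0]],-1)/K[0,0]*d[...,None])
T=C@M[:3,:3].T+M[:3,3]
m=(abs(T[...,2]-.01)<.02)&(T[...,0]>.02)&(T[...,0]<.14)&(abs(T[...,1])<.045)
q=T[m];print(len(q),q.min(0),q.max(0))
A=np.c_[q[:,:2],np.ones(len(q))];co=np.linalg.lstsq(A,q[:,2],rcond=None)[0];print('plane z=ax+by+c',co)
plan([.428,.184,.22],.3)
E
```

```text
16.3 [ 0.4564 -0.2195  0.2068] [0.8258 0.564  0.0007 0.0019] 0.015511947076001181 29.996607899665833
loupe 0.85 [ 95.2 250.9] [ 0.4852 -0.1421  0.1903] tool [ 0.0825 -0.0014  0.0164]
loupe_grip 0.55 [241.4 251.1] [ 0.454  -0.2219  0.1903] tool [-0.0031 -0.0014  0.0165]
16842 [ 0.0201 -0.0359  0.0068] [0.1191 0.0354 0.0214]
plane z=ax+by+c [0.0244 0.0002 0.0113]
plan [ 365.1 -171.7  -15.7] [-0.1  0.  51.5]
```

View pics/w6.png

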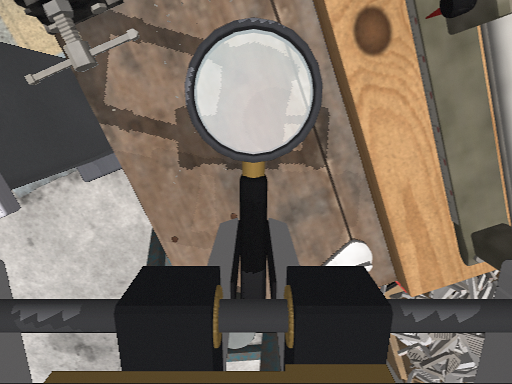

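The loupe is held cleanly and looks level: ring centre (92,255), handle between the pads. Carry it over the stage at safe height, gently.

Request:
drive_tool(targets=[[[20, -10, -8, 0, 0, 3], [60, -28, -16, 0, 0, 9], [110, -52, -16, 0, 0, 16], [170, -80, -16, 0, 0, 24], [230, -108, -16, 0, 0, 32], [290, -136, -16, 0, 0, 41], [340, -160, -16, 0, 0, 48], [365, -172, -16, 0, 0, 51.5]]])

```text
time_s: 17.45
ee_pos: [0.4269, 0.1859, 0.2195]
tool_rot: [0.989, 0.149, -0.001, -0.0]
ft_force: [0.2, -0.1, -1.1]
width: 0.0161
finger_force: 30.0
```

Request:
drive_tool(targets=[[[0, 0, 0, 0, 0, 0], [0, 0, 0, 0, 0, 0], [0, 0, 0, 0, 0, 0], [0, 0, 0, 0, 0, 0], [0, 0, 0, 0, 0, 0], [0, 0, 0, 0, 0, 0], [0, 0, 0, 0, 0, 0], [0, 0, 0, 0, 0, 0]]])

```text
time_s: 18.45
ee_pos: [0.4284, 0.1835, 0.2208]
tool_rot: [0.989, 0.149, 0.0, 0.0]
ft_force: [0.3, 0.5, -0.5]
width: 0.0155
finger_force: 30.0
```

```bash
cat > m.py <<'E'
from h import *
s,p,d=snap('wrist','w7.png')
K,W=cam('wrist',s);M=np.array(robot.camera_info('wrist')['mount'])
print(s['time_s'],s['ee_pos'],s['tool_rot'],s['width'])
u,v=np.meshgrid(range(512),range(384));C=(np.stack([u-K[0,2],v-K[1,2],0*u+K[0,0]],-1)/K[0,0]*d[...,None])
T=C@M[:3,:3].T+M[:3,3]
m=(abs(T[...,2]-.01)<.02)&(T[...,0]>.02)&(T[...,0]<.14)&(abs(T[...,1])<.045)
r=np.hypot(T[...,0]-.083,T[...,1]);q=T[m&(r<.036)]
print('ring max',q.max(0),'ymin',q[:,1].min())
R=Rn.from_quat(s['tool_rot'])
for a,b in((0,.027),(.0325,.0355)):
    q=T[m&(r>a)&(r<b)];w=R.apply(q)+s['ee_pos'];A=np.c_[w[:,:2]-w[:,:2].mean(0),np.ones(len(w))]
    co=np.linalg.lstsq(A,w[:,2],rcond=None)[0];print('band',a,len(q),'world mean',w.mean(0),'plane',co)
L=R.apply([.083,-.0005,.0165])+s['ee_pos'];print('lens',L)
t=np.array([.5105,.2086,.1147]);pos=t-Rn.from_euler('z',.3).apply([.083,.0005,-.0165]);print(pos);plan(pos,.3)
E
python3 m.py; python3 - <<'E'
from h import *
for c in('scene','side'):
    s,p,d=snap(c)
    for n,z in(('loupe',.2),('focal_mark',.1147),('ferrule',.042)):
        for r in robot.pinpoint(c,n)[:1]: print(c,n,round(r['p'],2),np.round(r['centre'],1),atz(c,s,r['centre'],z))
E
```

```text
18.45 [0.4284 0.1835 0.2208] [0.9888 0.1492 0.     0.    ] 0.015534999250413847
ring max [0.1184 0.0348 0.0179] ymin -0.035935850081125965
band 0 8372 world mean [0.5085 0.2083 0.2062] plane [-0.0032  0.0013  0.2062]
band 0.0325 2403 world mean [0.5056 0.2134 0.2113] plane [ 0.014  -0.0142  0.2113]
lens [0.5075 0.2085 0.2043]
[0.4314 0.1836 0.1312]
plan [ 2.9  0.8 89.6] [ 0. -0. -0.]
scene loupe 0.43 [178.8 235.6] [0.5168 0.2104 0.2   ]
scene ferrule 0.41 [204.7 234.7] [0.5338 0.2103 0.042 ]
side loupe 0.58 [155.6 242.8] [0.5134 0.2188 0.2   ]
side focal_mark 0.5 [179.8 263.1] [0.569  0.1562 0.1147]
```

Request:
drive_tool(targets=[[[3, 1, 8, 0, 0, 0], [3, 1, 24, 0, 0, 0], [3, 1, 42, 0, 0, 0], [3, 1, 60, 0, 0, 0], [3, 1, 75, 0, 0, 0], [3, 1, 85, 0, 0, 0], [3, 1, 89.5, 0, 0, 0], [3, 1, 89.5, 0, 0, 0]]])

```text
time_s: 19.9
ee_pos: [0.4316, 0.1834, 0.1312]
tool_rot: [0.989, 0.149, -0.0, 0.0]
ft_force: [-0.2, -0.1, 0.2]
width: 0.0158
finger_force: 30.0
```

Request:
drive_tool(targets=[[[0, 0, 0, 0, 0, 0], [0, 0, 0, 0, 0, 0], [0, 0, 0, 0, 0, 0], [0, 0, 0, 0, 0, 0], [0, 0, 0, 0, 0, 0], [0, 0, 0, 0, 0, 0], [0, 0, 0, 0, 0, 0], [0, 0, 0, 0, 0, 0]]])

```text
time_s: 20.9
ee_pos: [0.4316, 0.1834, 0.1313]
tool_rot: [0.989, 0.149, -0.0, 0.0]
ft_force: [-0.9, -0.1, -1.4]
width: 0.0154
finger_force: 30.0
```

```bash
cat >> m.py <<'E'
Pw=R.apply(T.reshape(-1,3)).reshape(T.shape)+s['ee_pos']
red=(p[...,0]>110)&(p[...,1]<60)&(p[...,2]<70)&(np.hypot(Pw[...,0]-.585,Pw[...,1]-.174)<.035)
rp=Pw[red];print('red',len(rp),np.percentile(rp,[5,50,95],0) if len(rp) else '')
for n,z in(('ferrule',.042),('focal_mark',.1147),('loupe',.1147)):
    for r in robot.pinpoint('wrist',n)[:1]: print(n,round(r['p'],2),r['centre'],atz('wrist',s,r['centre'],z))
E
python3 m.py
```

```text
20.9 [0.4316 0.1834 0.1313] [ 0.9888  0.1491 -0.      0.    ] 0.015371974317741207
ring max [0.1182 0.0346 0.0185] ymin -0.03597308740526959
band 0 8395 world mean [0.5117 0.2082 0.1167] plane [-0.0039  0.0018  0.1167]
band 0.0325 2414 world mean [0.5089 0.2132 0.1218] plane [ 0.0129 -0.0133  0.1218]
lens [0.5107 0.2084 0.1148]
[0.4314 0.1836 0.1312]
plan [-0.1 -0.2  0.1] [ 0.  0. -0.]
red 0 
loupe 0.57 [92.9, 249.9] [0.5103 0.2104 0.1147]
```

View pics/w7.png

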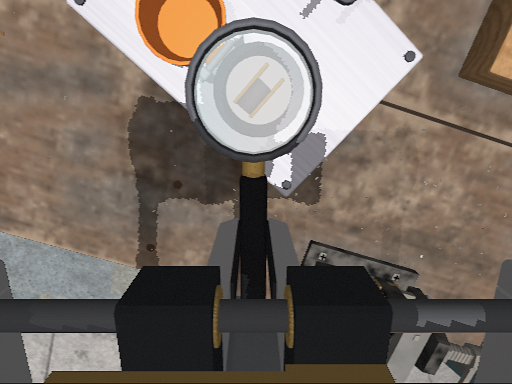

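The ferrule and its rails show through the lens near (95,257), with the ring centred at about (92,254.5). One enlarged crop to check the centring.

```bash
python3 - <<'E'
import cv2
a=cv2.imread('pics/w7.png')[45:145,205:305]
a=cv2.convertScaleAbs(a,alpha=2,beta=-200)
cv2.imwrite('pics/c.png',cv2.resize(a,None,fx=5,fy=5,interpolation=cv2.INTER_NEAREST))
E
```

```text
(no output)
```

View pics/c.png

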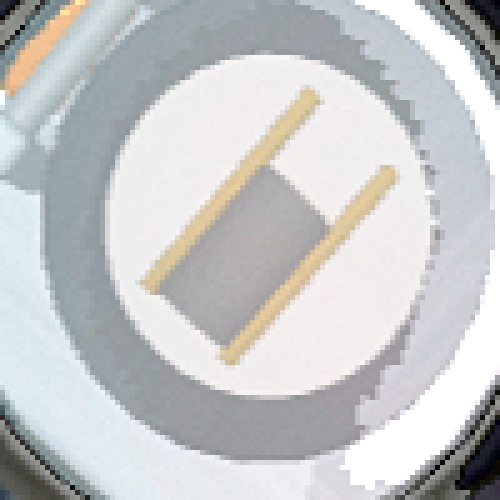

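The crop puts the ferrule centre at pixel (96.4,254.2), which is where the point directly under the lens centre should appear. The lens is centred, level and at pointer height, so I'm handing in.

```bash
python3 -c "
from plant import robot
print(robot.finish_job())"
```

```text
the job is handed in; nothing more can be done
None
```

I handed in the job at about 21 s: the dust cup is flipped mouth-up, and the arm is holding the loupe still and level over the uncovered ferrule. By my measurements the lens centre is at 115 mm, the pointer's height, and centred over the ferrule to within about 1–2 mm.

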